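Put the doming block away in its slide-lid case

ROBOT

A 7-joint arm with a two-finger parallel gripper is mounted at the origin on the work surface. World frame = base frame: x ahead of the robot, y to its left, z up, the work surface at z = 0. Lengths are in m, angles in degrees, forces in N, time in s.
With the tool pointing down it reaches from about 0.35 to 0.9 m from the base axis. Payload 19.9 kg.
Tool frame: the origin (TCP) lies at the very end of the fingers, on their centre line; the grasp point (between the pads) lies 19 mm behind it; z points along the fingers, x is the direction in which the jaws open and shut, and the axes are right-handed (so a half turn about z gives the same grasp; the last joint's range is limited). The gripper opens to 94 mm and grips with 3 to 60 N. Pads are 16 mm wide; open, the fingers measure 119 mm over their backs; the gripper's body (75 mm by 177 mm) begins 78 mm behind the grasp point.
Start: joints at [64.028, 23.915, -0.59, 92.452, 0.269, 63.638, -3.037], TCP at [0.25, -0.573, 0.205] pointing down, gripper open.
Joint ranges: [-161.28, 161.28], [-22.2, 115.67], [-73.04, 71.86], [3.21, 147.25], [-68.34, 248.33], [10.77, 114.83], [-161.83, 161.83]. Speed limits (degrees/s): [108.29, 108.29, 136.94, 136.94, 172.46, 172.46, 172.46].

INTERFACE

Orientations are given as [roll, pitch, yaw] about the fixed x, y, z axes, in that order (R = Rz(yaw) Ry(pitch) Rx(roll)).
In Python, from bench import bot gives the robot as it stands. Calls block until the motion is done:
- bot.movep(position, orientation): joint-space move of the TCP to a pose.
- bot.move_l(position, attitude=None, velocity=0.15): straight line of the TCP; attitude=None keeps the orientation; velocity is the mean speed in m/s.
- bot.movej(angles): joint-space move.
- bot.move_gripper(opening): opening from 0.0 (shut) to 1.0 (fully open); the grip force is fixed at half the most; returns when the fingers have stopped.
- bot.wait(seconds).
- bot.ik(position, orientation): joint angles nearest the present ones, or None.
- bot.capture(name): name is "side" or "top"; returns a dict with "pixels" (400x640x3 uint8, red, green, blue), "depth" (400x640 float32, m along the optical axis (not along the pixel's ray), 0 where there is no reading), "vfov" (degrees; the focal length in pixels is half the picture's height over the tangent of half this angle, whatever the lens; pixels are square), "cx", "cy" (the principal point, pixels), "k1" (the pictures are not rectified: a ray, as slopes to the right and down, at radius r is drawn at 1 + k1 r^2 times it, then the intrinsics apply), "pose" (4x4, takes a point from camera to world coordinates). Camera axes: x right, y down, z forward; pixel columns grow to the right and rows downward; lengths in m; the calibration is good to about 2 mm. A picture is of the moment at which its call begins.
A pose or a line that the arm cannot do raises bot.Unreachable and nothing moves.
- bot.hand_in(): hands the job in, once; it reports no verdict.
Readings, each from a call of its own:
- bot.current_time_s(): time.
- bot.current_q(): joint angles.
- bot.current_dq(): joint speeds.
- bot.current_tau(): joint torques, N m.
- bot.current_eef_pos(): TCP position.
- bot.current_eef_rot(): TCP orientation.
- bot.current_contact_force(): force on the tool from outside, world axes, zero at the start.
- bot.current_ft_torque(): the same for the moment, N m.
- bot.current_opening(): opening from 0.0 (shut) to 1.0 (fully open).
Only numpy, scipy, OpenCV 4.12 (cv2) and the standard library are available. Lean on these libraries where they do the work, as an engineer would, in place of code of your own. Each camera call takes 0.05 s, during which the arm holds its last target.

TASK

Put the hexagonal steel doming block, dished face up as it stands, into the hexagonal pocket of the wooden case, working it about until it has dropped fully home. Then slide the case's lid fully shut, past the little ridge that it snaps over at the end of its travel. Let go, and leave the round block, the pot and the charcoal block where they are.

Things in the scene. Friction and masses are not known exactly. Their poses are not given: they have to be found in the camera images.
- hex_center (a point): Centre (21 mm above the underside) of the loose plain-steel doming block: a hexagonal prism 52 mm across flats, 60 across corners, 42 tall, about 0.6 kg, standing dished face up on the bench. z is the prism's axis; x is normal to a pair of flats, the others every 60 degrees. It is told from the round block, with which it may swap places, by its six flats.
- case: Wooden case fixed to the bench, 160 (x) by 190 (y) by 68 mm high, origin at the centre of its underside, axes as the pocket's; pocket at y = -20 mm. Room round the pocket's centre: 70 mm to each side wall (x), 65 to the end wall (-y), at least 65 to the open lid's edge (+y). 28 mm of the seated block stands above the insert: hold it with fingertips 15 mm or more above its underside.
- pocket (a point): Centre of the mouth of the case's hexagonal pocket, in the top of the pale insert 22 mm above the bench. Pocket: 54.5 mm across flats, 14 mm deep, square edged, flat floor. z up, x normal to a pair of its flats (others every 60 degrees), y the way the lid opens. Block centre above this point: 7 mm when fully home, 21 mm when merely resting on the insert (then the lid cannot pass).
- lid (a joint): How far the flat wooden lid is slid open along the case's y, in m: 0 is fully shut, 0.14 to 0.16 at the start. Friction about 1.5 N; it stays where left and cannot lift out. From about 0.011 to 0.006 it must be forced over a springy ridge (about 10 N), then it snaps towards 0, its hard stop.
- lid_grip (a point): Centre of the upright wooden batten on the lid, by which the lid is slid; it moves with the lid. 14 mm thick along y (the sliding way), 60 mm long along x, standing 26 mm above the lid's top. The point is 74 mm above the bench, 13 mm above the lid's top. Axes as the pocket's. Pinch it from above across its thickness, or push it.
- round_center (a point): Centre of a round plain-steel doming block, 56 mm diameter, 42 mm tall, half-way up. A bystander: leave it alone.
- pot: Bystander: small open terracotta pot, 72 mm diameter, 55 mm tall, origin at the centre of its underside.
- charcoal: Bystander: black charcoal block 60 by 110 by 32 mm, origin at the centre of its underside.
Things that resemble listed ones, but are neither listed nor needed, are in the scene too. What is shaped like the part that bears hex_center but purple is not meant.

How it is judged (in metres and radians):
On the way:
1. the hexagonal block is down in its pocket, the lid still open (horizontal distance between hex_center and pocket below 0.005 m and z of hex_center in the frame of pocket below 0.0095 m and value of joint lid above 0.05 m), for 0.2 s.
At the end, for the whole second after the job is handed in: The hexagonal block rests upright, dished face up, fully down in the pocket (within 2.5 mm of its floor, centred within 5 mm, tilt under 0.06 rad) and at rest; the lid is shut past the ridge, to within 4 mm of its stop; the bystanders have moved less than 25 mm (horizontal distance between hex_center and pocket below 0.005 m and z of hex_center in the frame of pocket below 0.0095 m and angle between hex_center's own z axis and vertical below 0.06 rad and value of joint lid below 0.004 m and linear speed of hex_block below 0.02 m/s); the robot touches nothing.
It fails at once if the round block was moved (distance of round_center from where it was at the start of the episode above 0.025 m).
It fails at once if the pot was moved (distance of pot from where it was at the start of the episode above 0.025 m).
It fails at once if the charcoal block was moved (distance of charcoal from where it was at the start of the episode above 0.025 m).
It also fails if it takes over 53 s, if anything falls off the work surface, if the arm or the gripper's body presses on something with over 40 N, if the wrist force passes 120 N, or if a joint passes its speed limit or range.

## Working session

There is one attempt and no reset: what is moved stays moved. The work goes in short steps, each a Python script; the robot and the scene stay as the last script left them, time stands still between calls to the robot, and variables do not carry over. Pictures are saved under pics/ and viewed, and the job is handed in when it is done.

```bash
ls; mkdir -p pics
cat > h.py <<'E'
import numpy as np, cv2, pickle
from bench import bot
def grab(n,fn):
    c=bot.capture(n); pickle.dump(c,open(f'pics/{fn}.pkl','wb')); cv2.imwrite(f'pics/{fn}.png',c['pixels'][:,:,::-1]); return c
def load(fn): return pickle.load(open(f'pics/{fn}.pkl','rb'))
def K(c):
    f=200/np.tan(np.radians(c['vfov'])/2); return np.array([[f,0,c['cx']],[0,f,c['cy']],[0,0,1.]])
def rays(c,uv):
    p=cv2.undistortPoints(np.array(uv,float).reshape(-1,1,2),K(c),np.array([c['k1'],0,0,0,0.])).reshape(-1,2)
    return np.c_[p,np.ones(len(p))]
def at_z(c,uv,z):
    d=rays(c,uv)@c['pose'][:3,:3].T; o=c['pose'][:3,3]
    return o+d*((z-o[2])/d[:,2])[:,None]
def cloud(c):
    v,u=np.mgrid[0:400,0:640]; r=rays(c,np.stack([u,v],-1).reshape(-1,2))
    d=c['depth'].reshape(-1,1); P=(r*d)@c['pose'][:3,:3].T+c['pose'][:3,3]; P[d[:,0]==0]=np.nan
    return P.reshape(400,640,3)
def crop(fn,out,u0,v0,u1,v1,s):
    im=cv2.imread(f'pics/{fn}.png')[v0:v1,u0:u1]; cv2.imwrite(f'pics/{out}.png',cv2.resize(im,None,fx=s,fy=s,interpolation=cv2.INTER_CUBIC))
def proj(c,P):
    T=np.linalg.inv(c['pose']); q=np.atleast_2d(P)@T[:3,:3].T+T[:3,3]
    s=q[:,:2]/q[:,2:]; s=s*(1+c['k1']*(s**2).sum(1))[:,None]; k=K(c); return s*k[0,0]+k[:2,2]
E
python3 - <<'E'
from h import *
for n in('top','side'):
    c=grab(n,n+'0'); print(c['pose'].round(3),c['vfov'],c['k1'],(c['depth']>0).mean())
print(bot.current_time_s(),bot.current_eef_rot())
E
```

```text
pics
[[ 0.02  -0.982  0.186  0.448]
 [-1.    -0.024 -0.018 -0.137]
 [ 0.022 -0.185 -0.982  0.725]
 [ 0.     0.     0.     1.   ]] 54.377335085075416 -0.007558997083888597 0.9959609375
[[-0.982 -0.123  0.142  0.443]
 [-0.187  0.708 -0.681  0.423]
 [-0.016 -0.695 -0.719  0.67 ]
 [ 0.     0.     0.     1.   ]] 51.878000206222126 -0.020499732565176884 0.99621484375
0.1 [ 1.79996118e+02  6.05734117e-02 -6.64033628e+01]
```

View pics/top0.png

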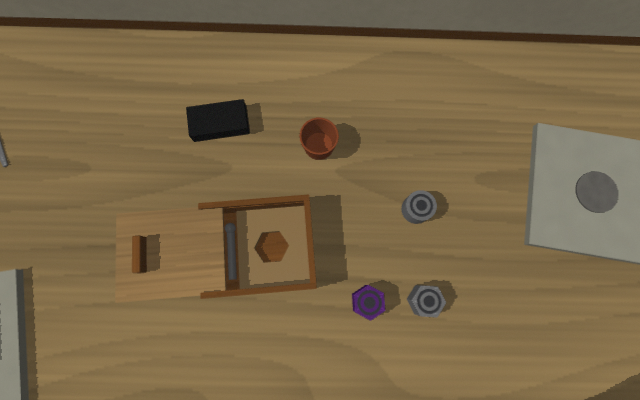

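View pics/side0.png

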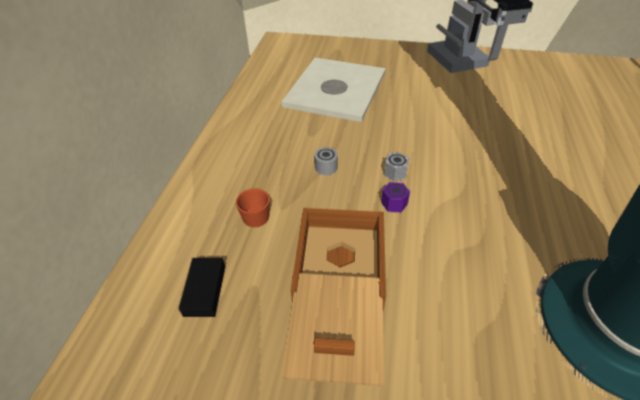

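Both views show the case on the left with its lid open. The candidates in the top view are the steel block at (428,300), the steel block at (420,206) and the purple hexagonal block at (369,302). The one at (428,300) looks like the plain-steel hexagon, so I'll check it close up.

Run:
```python
from h import *
crop('top0','c1',340,180,460,330,5)
im=cv2.imread('pics/c1.png'); cv2.imwrite('pics/c1.png',cv2.resize(im,None,fx=.8,fy=.8))
crop('top0','c2',110,190,350,305,3.3)
```

```text
(no output)
```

View pics/c1.png

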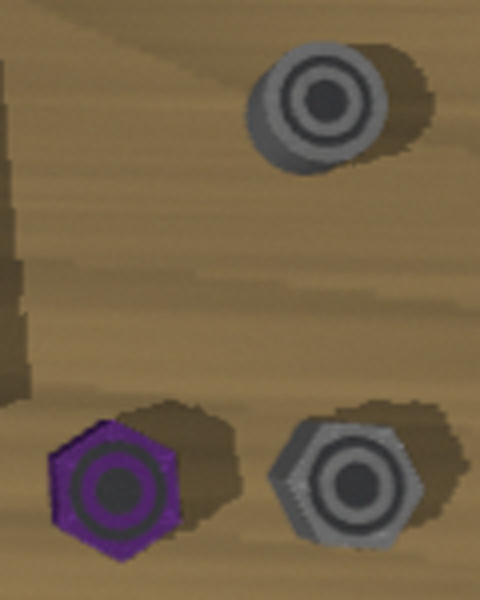

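View pics/c2.png

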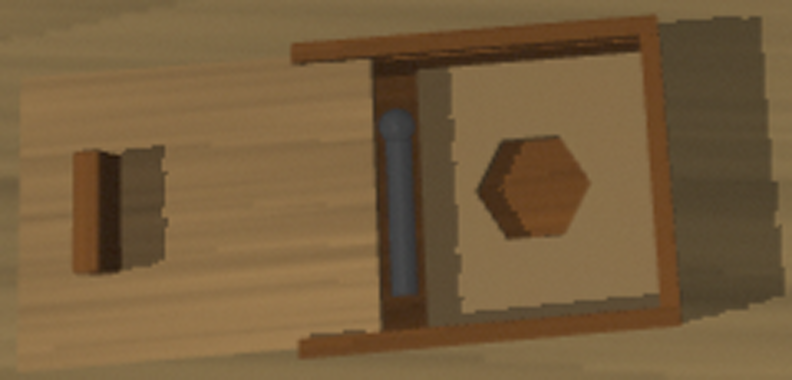

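The crop confirms the choice: (428,300) is plain steel with six flats, (420,206) is round and (369,302) is purple. The pocket is at about (271,246) and the batten at (139,254). Next I'll fit them precisely.

```bash
cat >> h.py <<'E'
from scipy.optimize import minimize
def hexfit(pts_in, pts_out, af, x0):
    # pts inside / outside in world xy; minimise misclassification (soft)
    def cost(p):
        def sd(P):
            n=np.radians(p[2])+np.arange(6)*np.pi/3
            return ((P-p[:2])@np.array([np.cos(n),np.sin(n)])).max(1)-af/2
        s=.0006
        return (1/(1+np.exp(-np.clip(sd(pts_in)/s,-50,50)))).sum()+(1/(1+np.exp(np.clip(sd(pts_out)/s,-50,50)))).sum()
    best=None
    for a in range(0,60,6):
        r=minimize(cost,[*x0,a],method='Nelder-Mead',options=dict(initial_simplex=[[x0[0]+dx,x0[1]+dy,a+da] for dx,dy,da in((0,0,0),(.004,0,0),(0,.004,0),(0,0,5))],maxiter=400))
        if best is None or r.fun<best.fun: best=r
    return best.x,best.fun
E
python3 - <<'E'
from h import *
c=load('top0'); P=cloud(c); c2=load('side0'); P2=cloud(c2)
v,u=np.mgrid[0:400,0:640]
def zone(u0,v0,u1,v1): m=np.zeros((400,640),bool); m[v0:v1,u0:u1]=1; return m
def w(m,z): return at_z(c,np.c_[u[m],v[m]],z)[:,:2]
z=zone(400,275,460,325); top=z&(P[...,2]>.037)
print('top z',np.median(P[top][:,2]),P[top][:,2].std(),top.sum(), 'bench',np.median(P[330:390,300:500,2]))
a=w(top,.042); print('hex',a.mean(0),hexfit(a,w(z&~top,.042),.052,a.mean(0)))
z=zone(400,185,445,230); t=z&(P[...,2]>.037); print('round',w(t,.042).mean(0))
z=zone(250,225,295,268); low=z&(P[...,2]<.019); b=w(low,.022)
print('pocket low',low.sum(),b.mean(0))
# pocket by colour: insert pale
im=c['pixels'].astype(int)
print(im[247,300],im[247,272],im[247,258], im[225,270])
pk=z&(im.sum(2)<im[247,300].sum()*.86); b=w(pk,.022)
print('pocket',pk.sum(),b.mean(0),hexfit(b,w(z&~pk,.022),.0545,b.mean(0)))
cv2.imwrite('pics/m.png',cv2.resize((pk*255).astype(np.uint8)[200:300,200:330],None,fx=5,fy=5))
# side walls & batten top
for nm,zz in(('far wall',zone(205,195,308,210)),('near',zone(205,285,312,298)),('end',zone(302,205,318,285))):
    m=zz&(abs(P[...,2]-.068)<.004); q=P[m][:,:2]; l=cv2.fitLine(q.astype(np.float32),cv2.DIST_L2,0,.01,.01).ravel(); print(nm,m.sum(),np.degrees(np.arctan2(l[1],l[0])),q.mean(0))
m=zone(125,225,155,280)&(P[...,2]>.08); q=w(m,.087); print('batten top',m.sum(),q.mean(0),cv2.minAreaRect((q*1000).astype(np.float32)),np.median(P[m][:,2]))
# side cam check of hex top, batten
for nm,ok in (('hex',lambda p:(abs(p[...,0]-.30)<.06)),):
    m=(P2[...,2]>.037)&zone(380,145,412,183)[...]; print('side hex',m.sum(),P2[m].mean(0))
m=(P2[...,2]>.083)&zone(300,325,370,360); print('side batten',P2[m].mean(0))
E
```

```text
top z 0.043110413273066306 0.0013398326504520967 821 bench nan
hex [ 0.41748871 -0.32831307] (array([ 0.41765817, -0.32840055, 57.44561798]), np.float64(62.82917581999378))
round [ 0.5853981 -0.3192631]
pocket low 787 [ 0.50695845 -0.05227221]
[135 110  73] [104  67  31] [69 45 22] [135 110  73]
pocket 822 [ 0.50731375 -0.05185465] (array([ 0.50748726, -0.05186321,  6.01217083]), np.float64(52.4419496307498))
far wall 687 -84.94552 [ 0.57936921 -0.0319043 ]
near 651 -84.44217 [ 0.43012376 -0.03586593]
end 484 5.5279794 [ 0.5063631  -0.12228439]
batten top 387 [0.48468594 0.15643257] ((484.74603271484375, 156.11819458007812), (59.36909866333008, 16.13435935974121), 6.102324962615967) 0.08791416967613819
side hex 313 [ 0.41710594 -0.32394681  0.04191418]
side batten [0.48455311 0.1586111  0.08746355]
```

View pics/m.png

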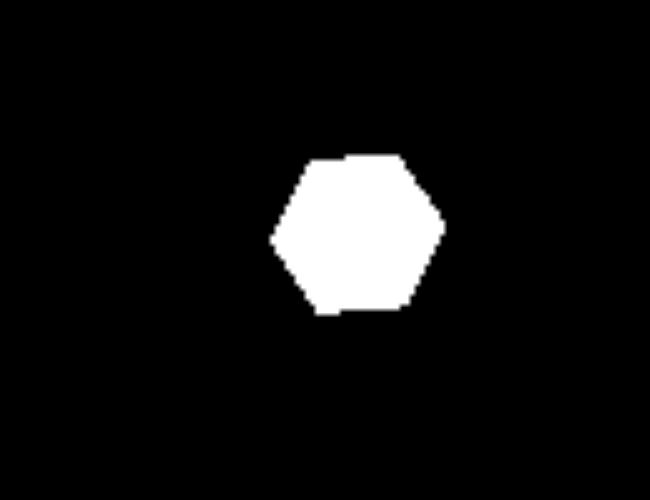

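Run:
```python
from h import *
H=[.4177,-.328]
print(bot.ik([*H,.12],[180,0,-2.6]), bot.ik([.5075,-.052,.12],[180,0,5.6]))
bot.movep([*H,.10],[180,0,-2.6]); print(bot.current_time_s(),bot.current_eef_pos(),bot.current_eef_rot())
bot.move_l([*H,.018]); print(bot.current_time_s(),bot.current_contact_force())
bot.move_gripper(0.3); print(bot.current_time_s(),bot.current_opening(),bot.current_contact_force())
bot.move_l([*H,.09],velocity=.1); print(bot.current_time_s(),bot.current_opening(),bot.current_contact_force(),bot.current_ft_torque(),bot.current_eef_rot())
grab('side','s1'); grab('top','t1')
crop('s1','s1c',300,80,500,240,4)
```

```text
[ 50.2186928   21.3257696  -18.61315231 109.86901234   8.6956486
  50.15360935  24.60351176] [ 30.22553268  21.48430134 -33.30549755 112.33730257  15.11885687
  50.44825302  -5.37617693]
1.3 [ 0.41728178 -0.32949155  0.10033008] [ 1.79953618e+02 -1.04540044e-02 -2.78866252e+00]
2.0 [0.09966679 0.57605828 0.82483394]
2.725 0.5505136884217847 [-2.22590462  0.75049602  2.85087741]
3.5917 0.5531743796580635 [ 0.34175854  0.60513279 -7.09794164] [-0.03153263 -0.15185335 -0.02167743] [-1.79971510e+02  3.96550033e-02 -2.60155536e+00]
```

View pics/s1c.png

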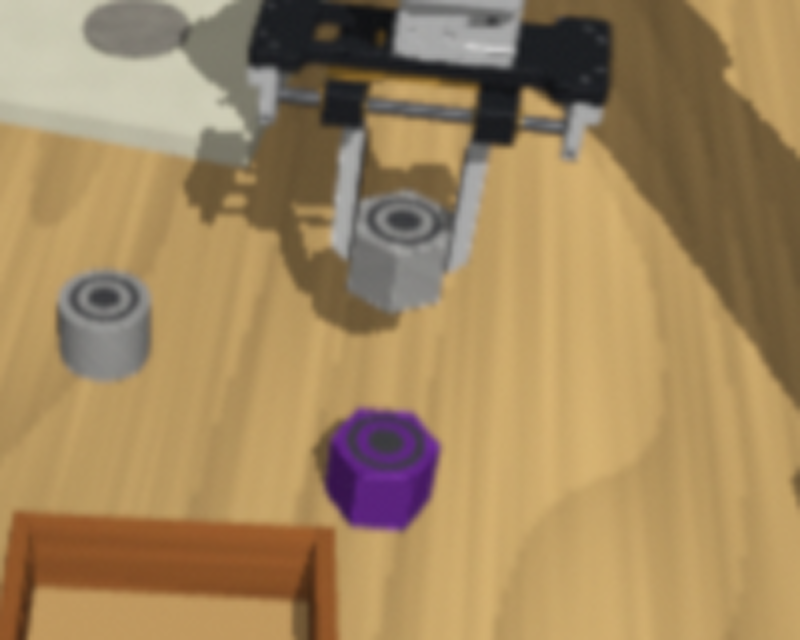

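View pics/t1.png

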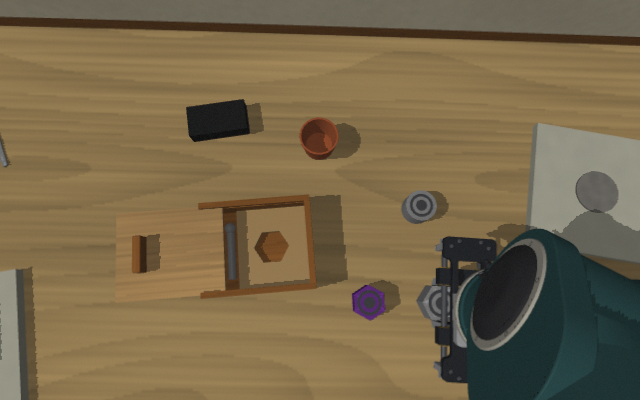

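The block is held flat to flat (52 mm opening, about 6 N of weight) and the bystanders are undisturbed. Next I'll carry it over the pocket.

Run:
```python
from h import *
p=[.5075,-.052]
bot.move_l([.4177,-.328,.12],velocity=.15)
bot.movep([*p,.12],[180,0,5.6])
bot.wait(.2)
print(bot.current_time_s(),bot.current_contact_force(),bot.current_ft_torque())
bot.move_l([*p,.05],velocity=.1); bot.wait(.2)
print(bot.current_time_s(),bot.current_eef_pos(),bot.current_eef_rot(),bot.current_contact_force(),bot.current_ft_torque())
grab('side','s2'); grab('top','t2')
crop('s2','s2c',270,190,410,300,5.5)
crop('t2','t2c',190,180,330,310,4.6)
```

```text
5.3583 [ 0.56424755 -0.28133583 -6.42144435] [-0.04808365 -0.0802398   0.07008252]
6.4083 [ 0.5078331  -0.05209037  0.05052957] [ 1.79980022e+02 -5.18710692e-02  5.59533941e+00] [-0.23100486  0.36998801 -5.71894112] [-0.0265077  -0.09691858 -0.04296528]
```

View pics/s2c.png

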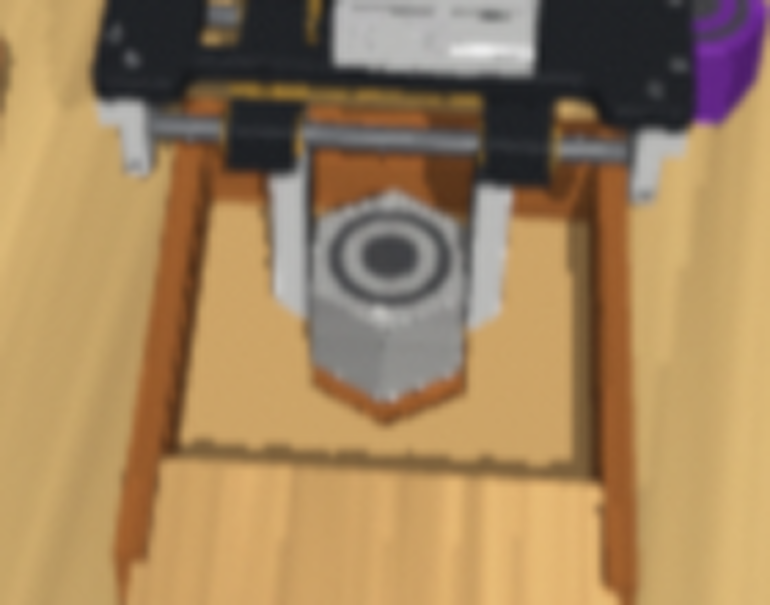

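View pics/t2c.png

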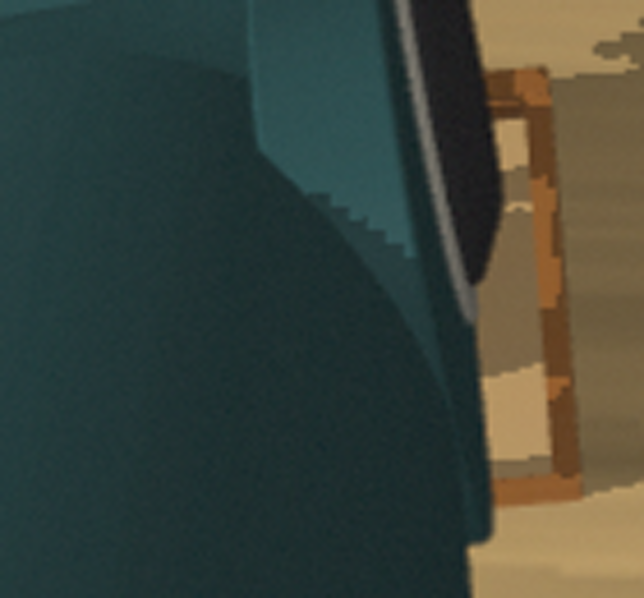

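The side view shows the block over the pocket: its lower front corner is at crop (387,401) and the pocket's front corner at (385,425). I'll compute the offset from these corners and from a hex fit of the top face.

Run:
```python
from h import *
c=load('side0'); P=cloud(c); im=c['pixels'].astype(int); v,u=np.mgrid[0:400,0:640]
def zone(u0,v0,u1,v1): m=np.zeros((400,640),bool); m[v0:v1,u0:u1]=1; return m
z=zone(320,238,362,272); print(im[262,312],im[255,340],im[249,340])
pk=z&(im[...,1]/(im[...,0]+1)<.72); b=at_z(c,np.c_[u[pk],v[pk]],.022)[:,:2]; o=at_z(c,np.c_[u[z&~pk],v[z&~pk]],.022)[:,:2]
print('pocket side',pk.sum(),b.mean(0),hexfit(b,o,.0545,b.mean(0)))
cv2.imwrite('pics/m.png',cv2.resize((pk*255).astype(np.uint8)[230:280,310:370],None,fx=5,fy=5))
f=lambda x,y:(270+x/5.5,190+y/5.5)
A=at_z(c,[f(387,401),f(313,372),f(463,365)],.0325); B=at_z(c,[f(385,425),f(313,383),f(467,388)],.022)
print(A,B)
c2=load('s2'); P2=cloud(c2); t=zone(323,222,358,255)&(P2[...,2]>.069)&(c2['pixels'].std(2)<12)
print(P2[t].mean(0),np.percentile(P2[t][:,2],[10,50,90])); 
a=at_z(c2,[f(394,190),f(463,222),f(464,288),f(386,326),f(316,294),f(317,228)],.0745); print(a,a.mean(0))
```

```text
[186 147  92] [141  83  40] [138  82  39]
pocket side 435 [ 0.50615767 -0.04733888] (array([ 0.50669152, -0.05067479,  7.99722024]), np.float64(126.50768884002134))
[[ 0.50288821 -0.02349363  0.0325    ]
 [ 0.52989795 -0.03098844  0.0325    ]
 [ 0.47939461 -0.04297174  0.0325    ]] [[ 0.50298921 -0.02085918  0.022     ]
 [ 0.53048638 -0.03383952  0.022     ]
 [ 0.47731214 -0.04114088  0.022     ]]
[ 0.50828144 -0.0483471   0.07891395] [0.072908   0.07470448 0.09662355]
[[ 0.51033187 -0.08172455  0.0745    ]
 [ 0.48496836 -0.07163073  0.0745    ]
 [ 0.48086429 -0.04347787  0.0745    ]
 [ 0.50392314 -0.02342169  0.0745    ]
 [ 0.52885641 -0.03243482  0.0745    ]
 [ 0.53353945 -0.06038644  0.0745    ]] [ 0.50708058 -0.05217935  0.0745    ]
```

View pics/m.png

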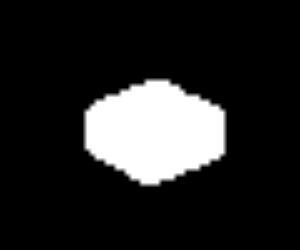

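Run:
```python
from h import *
p=np.array([.5073,-.0509])
bot.move_l([*p,.0425],velocity=.06)
z=.0425
while z>.026:
    z-=.0008; bot.move_l([*p,z],velocity=.03)
    f=bot.current_contact_force(); e=bot.current_eef_pos()
    print(round(z,4),e.round(4) if hasattr(e,'round') else e,np.round(f,1),np.round(bot.current_ft_torque(),2),round(bot.current_time_s(),2))
    if f[2]>2: break
```

```text
0.0417 [ 0.5073 -0.0509  0.0417] [-0.1 -0.5 -5.9] [ 0.01 -0.11 -0.02] 7.03
0.0409 [ 0.5073 -0.0509  0.0409] [ 0.4  0.2 -5.8] [-0.02 -0.11  0.04] 7.28
0.0401 [ 0.5073 -0.0509  0.0401] [ 0.2  0.6 -6.4] [-0.02 -0.11  0.01] 7.53
0.0393 [ 0.5073 -0.0509  0.0392] [ 0.9  0.1 -6.4] [-0.09 -0.05 -0.02] 7.78
0.0385 [ 0.5072 -0.0509  0.0384] [ 0.1  0.3 -6.6] [-0.03 -0.15  0.02] 8.03
0.0377 [ 0.5072 -0.0509  0.0376] [-0.5 -0.4 -6.1] [-0.02 -0.05 -0.01] 8.28
0.0369 [ 0.5073 -0.0509  0.0368] [-0.  -0.5 -6.6] [-0.04 -0.11  0.03] 8.53
0.0361 [ 0.5073 -0.0509  0.036 ] [ 0.7 -0.8 -5.9] [-0.02 -0.07  0.05] 8.78
0.0353 [ 0.5073 -0.0509  0.0353] [ 0.  -0.1 -6.1] [-0.01 -0.07  0.05] 9.03
0.0345 [ 0.5073 -0.0509  0.0345] [ 0.8 -0.1 -6.2] [-0.05 -0.13  0.06] 9.28
0.0337 [ 0.5072 -0.0509  0.0336] [-0.3  0.2 -6.6] [-0.05 -0.07 -0.03] 9.53
0.0329 [ 0.5073 -0.0509  0.0328] [ 0.2  0.3 -6.6] [-0.01 -0.04 -0.  ] 9.78
0.0321 [ 0.5073 -0.0509  0.0321] [ 0.1 -0.8 -6.8] [ 0.   -0.05 -0.  ] 10.03
0.0313 [ 0.5072 -0.0509  0.0312] [-0.6 -0.2 -6.4] [-0.06 -0.06 -0.04] 10.28
0.0305 [ 0.5072 -0.0509  0.0304] [ 0.1  0.1 -6.2] [ 0.02 -0.06 -0.02] 10.53
0.0297 [ 0.5073 -0.0509  0.0297] [ 0.1  0.  -5.4] [ 0.02 -0.07  0.04] 10.78
0.0289 [ 0.5073 -0.0509  0.0289] [ 0.2  0.  -5.4] [-0.05 -0.04  0.03] 11.03
0.0281 [ 0.5072 -0.0509  0.028 ] [ 0.8  0.2 -5.7] [-0.01 -0.1   0.02] 11.28
0.0273 [ 0.5073 -0.0509  0.0272] [-0.  -0.7 -6.6] [-0.04 -0.12  0.06] 11.53
0.0265 [ 0.5073 -0.0509  0.0265] [ 0.1  0.2 -6.1] [-0.   -0.09  0.  ] 11.78
0.0257 [ 0.5074 -0.0509  0.026 ] [-4.   0.2  5.1] [ 0.06  0.91 -0.01] 12.03
```

It dropped straight in. Floor contact came at tip z 0.026, which matches 8 mm plus 18 mm. Next I'll release it, retreat and check.

Run:
```python
from h import *
bot.move_gripper(.72); bot.move_l([.5073,-.0509,.13],velocity=.2)
bot.movep([.50,.10,.2],[180,0,95.6]) if bot.ik([.50,.10,.2],[180,0,95.6]) is not None else print('no95')
print(bot.ik([.4847,.157,.1],[180,0,95.6]),bot.ik([.4847,.157,.1],[180,0,-84.4]),bot.current_time_s())
c=grab('side','s3');grab('top','t3'); P=cloud(c)
crop('s3','s3c',270,190,410,300,5.5)
q=P[238:250,335:350].reshape(-1,3); print(np.nanmedian(q,0))
```

```text
[ 16.64513223  26.91433516 -46.70088382 112.94716145  25.2000505
  50.68960446  52.22671667] [-69.1018073   34.12182897  62.18301949 115.55454837 -38.04718118
  53.61062801 -71.10730606] 14.3333
[0.47621011 0.16776944 0.33925716]
```

View pics/s3c.png

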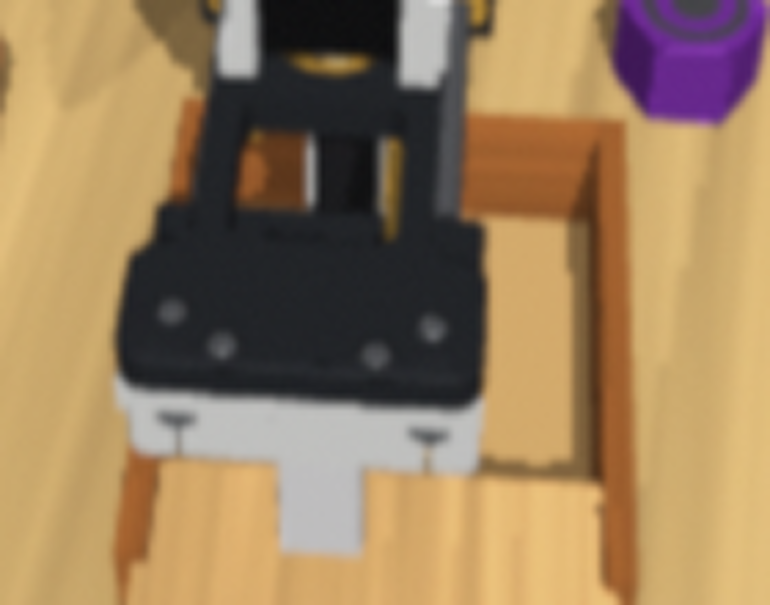

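View pics/s3.png

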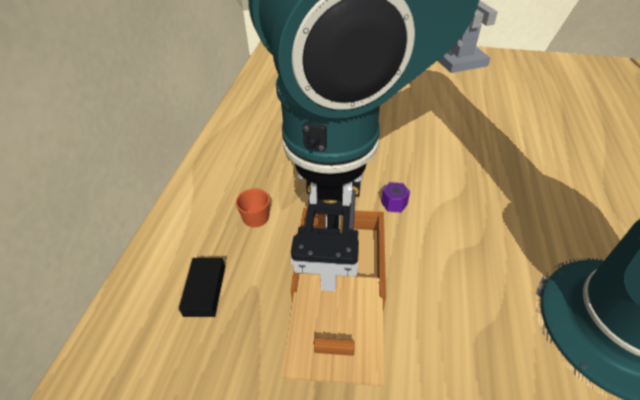

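The hand hides the block in the side view. I'll move over the batten, which should clear the view, and look again.

Run:
```python
from h import *
bot.movep([.4847,.157,.11],[180,0,95.6]); bot.wait(.1)
print(bot.current_time_s(),bot.current_eef_pos(),bot.current_eef_rot(),bot.current_opening())
grab('side','s4');grab('top','t4')
crop('t4','t4c',110,180,350,305,3.3)
```

```text
15.0417 [0.4856395  0.15637513 0.1108463 ] [1.79924210e+02 1.00361713e-02 9.55138985e+01] 0.719080700047785
```

View pics/s4.png

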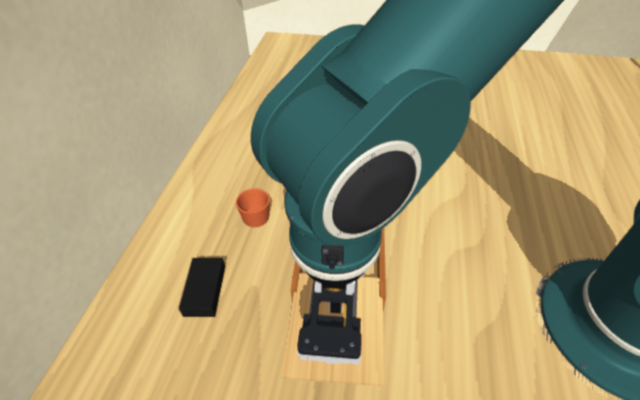

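View pics/t4c.png

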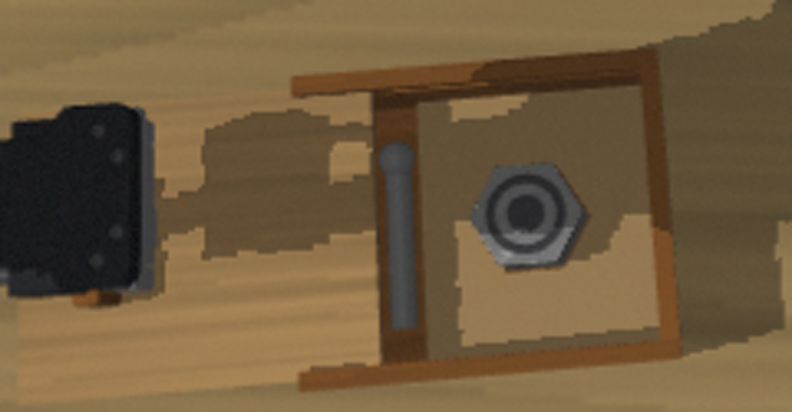

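The top crop shows the block filling the pocket outline at (525,212), and the gripper over the batten on the left. I'll check the block's height, then grip the batten.

Run:
```python
from h import *
c=load('t4');P=cloud(c); v0=int(180+212/3.3);u0=int(110+525/3.3)
q=P[v0-14:v0+15,u0-14:u0+15].reshape(-1,3); t=q[q[:,2]>.044]; print('top z',np.median(t[:,2]),t.mean(0),len(t), 'insert',np.nanmedian(P[v0+22:v0+28,u0-14:u0+20,2]))
bot.move_l([.4847,.157,.065],velocity=.1); print(bot.current_contact_force())
bot.move_gripper(.08); print(bot.current_time_s(),bot.current_opening(),bot.current_contact_force(),bot.current_eef_pos())
```

```text
top z 0.05118146314955241 [ 0.50828803 -0.05189302  0.05116455] 739 insert 0.022913246388910347
[-0.88258792  0.24554536  0.40853538]
16.6167 0.14624208114738163 [ 0.18072587  0.27621292 -0.25847083] [0.48473364 0.15710308 0.06503369]
```

The block is home: its top is at about 50 mm. The batten is pinched at 13.7 mm. Next I'll slide the lid.

Run:
```python
from h import *
a=np.radians(5.5); d=np.array([np.sin(a),-np.cos(a),0]); n=np.array([np.cos(a),np.sin(a),0]); s=np.array([.4847,.157,.065])
def rep(t):
    f=bot.current_contact_force(); e=np.array(bot.current_eef_pos()); print(round(t,4),'act',round((e-s)@d,4),'F along',round(float(np.dot(f,d)),1),'lat',round(float(np.dot(f,n)),1),'z',round(f[2],1),round(bot.current_opening(),3),round(bot.current_time_s(),2)); return np.dot(f,d)
for t in(.04,.08,.12): bot.move_l(s+d*t,velocity=.08); rep(t)
while t<.165:
    t+=.0025; bot.move_l(s+d*t,velocity=.04)
    if rep(t)<-25: break
```

```text
0.04 act 0.0404 F along 1.3 lat 4.4 z -3.9 0.148 17.27
0.08 act 0.0799 F along 1.5 lat 7.9 z -6.9 0.143 17.92
0.12 act 0.1198 F along 1.3 lat 9.6 z -9.8 0.144 18.57
0.1225 act 0.1221 F along 1.8 lat 10.7 z -9.3 0.145 18.82
0.125 act 0.1246 F along 0.6 lat 9.5 z -10.2 0.147 19.07
0.1275 act 0.127 F along 1.8 lat 10.2 z -9.7 0.146 19.32
0.13 act 0.1293 F along -0.6 lat 10.8 z -9.3 0.146 19.57
0.1325 act 0.1311 F along -5.4 lat 10.3 z -9.6 0.148 19.82
0.135 act 0.1333 F along -5.8 lat 9.7 z -9.6 0.144 20.07
0.1375 act 0.1363 F along -2.6 lat 10.4 z -9.3 0.143 20.32
0.14 act 0.1393 F along -0.1 lat 10.8 z -10.8 0.148 20.57
0.1425 act 0.14 F along -11.1 lat 10.7 z -10.6 0.147 20.82
0.145 act 0.1402 F along -23.5 lat 10.8 z -11.7 0.144 21.07
0.1475 act 0.1403 F along -36.9 lat 9.4 z -11.1 0.147 21.32
```

The ridge showed at 131–135 mm of travel and the hard stop at 140 mm. Next I'll ease off, let go, retreat and check.

Run:
```python
from h import *
a=np.radians(5.5); d=np.array([np.sin(a),-np.cos(a),0]); s=np.array([.4847,.157,.065])
bot.move_l(s+d*.1405,velocity=.05); bot.move_gripper(.45)
p=s+d*.1405
bot.move_l([p[0],p[1],.16],velocity=.15)
bot.movej([64.028, 23.915, -0.59, 92.452, 0.269, 63.638, -3.037]); bot.wait(.2)
print(bot.current_time_s(),bot.current_contact_force(),bot.current_eef_pos())
c=grab('top','t5');grab('side','s5'); P=cloud(c)
c0=load('top0')
m=np.zeros((400,640),bool); m[200:300,180:280]=1; m&=(P[...,2]>.08)&(P[...,2]<.1)
v,u=np.nonzero(m); q=at_z(c,np.c_[u,v],.087)[:,:2].mean(0); print('batten',q,'travel',(q-[.4847,.1564])@d[:2])
crop('t5','t5c',110,80,470,330,2.2)
```

```text
25.5167 [ 0.29456877  0.2101004  -0.7257238 ] [ 0.2505736  -0.57249766  0.20539933]
batten [0.49972631 0.01740056] travel 0.13979972327880208
```

View pics/t5c.png

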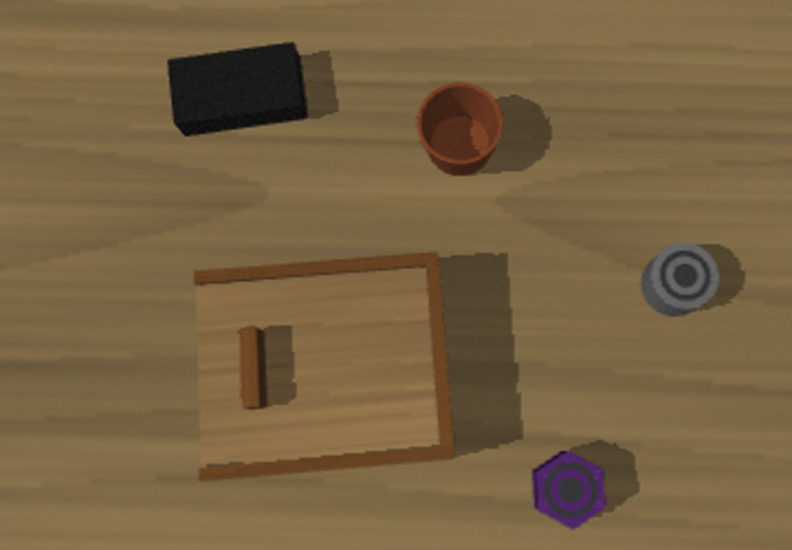

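View pics/s5.png

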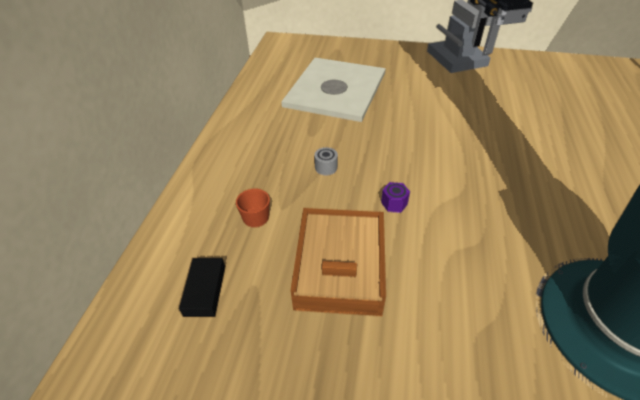

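Both views show the lid flush in the case and the pot, charcoal, round and purple blocks where they were. The arm is clear, so I'm handing in.

```bash
python3 -c "
from bench import bot
bot.hand_in(); print(bot.current_time_s())"
```

```text
the job is handed in; nothing more can be done
the job is handed in; nothing more can be done
```

The hexagonal block is fully home in its pocket, the lid is shut past the ridge, and I handed the job in at about 25.5 s of the 53 s.

- **Block:** I gripped the plain-steel hexagonal block across its flats and turned it to match the pocket. It dropped in first time, without any working about. It touched bottom at the expected height, and before the lid closed its top measured about 51 mm above the bench (50 expected). Its centre was within about 1 mm of the measured pocket centre.
- **Lid:** I slid it by the batten over the ridge (felt at about 131–135 mm of travel) to a hard stop at 140 mm. The last picture gave the same 139.8 mm of travel and showed the lid flush in the case.
- **Bystanders:** the round block, pot and charcoal look unmoved when the last pictures are compared by eye with the first. The arm is back at its start pose, touching nothing.
- **Disagreement:** during the slide a side force of about 10 N built up, so my slide direction was probably slightly off. The side camera's fit of the pocket angle (8°) also differed from the top camera's readings (about 5 to 6°), which I used.

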